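# Hang up the measuring cups and park the bag clips

### The job

Tidy up after baking: hang every measuring cup on the wooden rack by pressing its snap hook onto a steel eye until the eye is inside the hook and the sprung gate has closed behind it, one cup to an eye, any order. Clip every bag clip upright onto the top edge of the upright plate of the clip strip, so that the plate is well between its jaws. Leave the other things on the worktop where they are.

Things in the scene. Friction and masses are not known exactly. Their poses are not given: they have to be found in the camera images.
- rack: Fixed wooden rack, 240 mm wide (y), 185 mm tall; origin under the board's centre, on the worktop; its front faces its own -x. Upright board 16 mm thick centred on x 0; foot x -35..+25 mm, 14 mm thick. Three rigid steel eyes stand out from the front of the board.
- eye1 (a point): Middle of the front cross bar of an eye (y +80 mm on the rack): a horizontal U of 8 mm round steel wire, bar along the rack's y, 145 mm above the worktop, 46 mm in front of the board face, legs 52 mm apart between centres (44 mm clear). Axes as the rack's.
- eye2 (a point): Middle of the front cross bar of an eye (y 0, the middle one on the rack): a horizontal U of 8 mm round steel wire, bar along the rack's y, 145 mm above the worktop, 46 mm in front of the board face, legs 52 mm apart between centres (44 mm clear). Axes as the rack's.
- eye3 (a point): Middle of the front cross bar of an eye (y -80 mm on the rack): a horizontal U of 8 mm round steel wire, bar along the rack's y, 145 mm above the worktop, 46 mm in front of the board face, legs 52 mm apart between centres (44 mm clear). Axes as the rack's.
- strip: Fixed clip strip: wooden foot 60 x 190 x 15 mm with an upright aluminium plate 5 mm thick (x), 180 mm long (y), centred on x 0, top edge 90 mm above the worktop. Origin: centre of the underside.
- measure_blue: Steel measuring cup, upright handle ending in a big snap hook with blue grip tab on top; may be absent. 160 mm tall, 150 g. Origin: centre of underside, z up. Cup 54 mm across, 32 mm tall. Hook in the x-z plane, 10 mm thick (y): inside x -20..+16, z 64..115 mm; spine at -x, sprung gate at +x. Roof: shallow inverted V, peak x 0 z 115, nose x +23 z 108 mm. Tab 24 (x) by 10 mm (y), z 116..160.
- measure_blue_gate (a joint): Gate of the snap hook, rad: 0 shut; pressed inward (to the cup's -x) it grows to 0.95; 1 to 3 N at the tip; cannot open outward. Hinged at its foot (x +19, z 64 mm of the cup), 40 mm long, tip z 104. An eye's bar pressed in at z 94..103 mm of the cup (99.5 best) slips past the tip at about x -6 to -10 mm; then the gate springs shut behind it.
- measure_green: Steel measuring cup, upright handle ending in a big snap hook with green grip tab on top; may be absent. 160 mm tall, 150 g. Origin: centre of underside, z up. Cup 54 mm across, 32 mm tall. Hook in the x-z plane, 10 mm thick (y): inside x -20..+16, z 64..115 mm; spine at -x, sprung gate at +x. Roof: shallow inverted V, peak x 0 z 115, nose x +23 z 108 mm. Tab 24 (x) by 10 mm (y), z 116..160.
- measure_green_gate (a joint): Gate of the snap hook, rad: 0 shut; pressed inward (to the cup's -x) it grows to 0.95; 1 to 3 N at the tip; cannot open outward. Hinged at its foot (x +19, z 64 mm of the cup), 40 mm long, tip z 104. An eye's bar pressed in at z 94..103 mm of the cup (99.5 best) slips past the tip at about x -6 to -10 mm; then the gate springs shut behind it.
- measure_orange: Steel measuring cup, upright handle ending in a big snap hook with orange grip tab on top; may be absent. 160 mm tall, 150 g. Origin: centre of underside, z up. Cup 54 mm across, 32 mm tall. Hook in the x-z plane, 10 mm thick (y): inside x -20..+16, z 64..115 mm; spine at -x, sprung gate at +x. Roof: shallow inverted V, peak x 0 z 115, nose x +23 z 108 mm. Tab 24 (x) by 10 mm (y), z 116..160.
- measure_orange_gate (a joint): Gate of the snap hook, rad: 0 shut; pressed inward (to the cup's -x) it grows to 0.95; 1 to 3 N at the tip; cannot open outward. Hinged at its foot (x +19, z 64 mm of the cup), 40 mm long, tip z 104. An eye's bar pressed in at z 94..103 mm of the cup (99.5 best) slips past the tip at about x -6 to -10 mm; then the gate springs shut behind it.
- clip_red: Red bag clip, a sprung clamp standing on its jaws; may be absent. 90 mm tall, 48 mm wide (y), 100 g. Origin: centre of underside, z up, jaws open along x. Fixed half at -x: flat upright handle, outer face x -18 mm, z 34..90 mm. Sprung half at +x turns on a pin along y at z 42; rubber ridge on its handle at z 66 mm, outer face x +22 mm. Handles 30 mm wide (y). Squeeze them at z 66 to open the jaws.
- clip_red_lip (a point): Point between the closed lips of this bag clip, x 0, y 0, 4 mm above its underside.
- clip_red_jaw (a joint): Sprung jaw of this bag clip, rad: 0 shut; 0.38 squeezed to the stop (7 N; handles then 31 mm over, from 40 mm): lips then apart from x -0.5 to +14 mm of the clip, and a plate fits in up to z 28 mm, best centred at x +6 mm. About 0.1 when it grips the strip's 5 mm plate.
- clip_yellow: Yellow bag clip, a sprung clamp standing on its jaws; may be absent. 90 mm tall, 48 mm wide (y), 100 g. Origin: centre of underside, z up, jaws open along x. Fixed half at -x: flat upright handle, outer face x -18 mm, z 34..90 mm. Sprung half at +x turns on a pin along y at z 42; rubber ridge on its handle at z 66 mm, outer face x +22 mm. Handles 30 mm wide (y). Squeeze them at z 66 to open the jaws.
- clip_yellow_lip (a point): Point between the closed lips of this bag clip, x 0, y 0, 4 mm above its underside.
- clip_yellow_jaw (a joint): Sprung jaw of this bag clip, rad: 0 shut; 0.38 squeezed to the stop (7 N; handles then 31 mm over, from 40 mm): lips then apart from x -0.5 to +14 mm of the clip, and a plate fits in up to z 28 mm, best centred at x +6 mm. About 0.1 when it grips the strip's 5 mm plate.
- clip_white: White bag clip, a sprung clamp standing on its jaws; may be absent. 90 mm tall, 48 mm wide (y), 100 g. Origin: centre of underside, z up, jaws open along x. Fixed half at -x: flat upright handle, outer face x -18 mm, z 34..90 mm. Sprung half at +x turns on a pin along y at z 42; rubber ridge on its handle at z 66 mm, outer face x +22 mm. Handles 30 mm wide (y). Squeeze them at z 66 to open the jaws.
- clip_white_lip (a point): Point between the closed lips of this bag clip, x 0, y 0, 4 mm above its underside.
- clip_white_jaw (a joint): Sprung jaw of this bag clip, rad: 0 shut; 0.38 squeezed to the stop (7 N; handles then 31 mm over, from 40 mm): lips then apart from x -0.5 to +14 mm of the clip, and a plate fits in up to z 28 mm, best centred at x +6 mm. About 0.1 when it grips the strip's 5 mm plate.
- beaker: White beaker with blue, 74 mm across, 66 mm tall; leave alone.
- spice: Small white-capped spice jar, 47 mm across, 98 mm tall; leave alone.
- pepper: Red sweet pepper, 65 mm; leave alone.
There are look-alikes about, which are no part of the job. Leave any green look-alike of the clip_red alone. Leave any purple look-alike of the measure_blue alone.

How it is judged:
At the end, for the whole second after the job is handed in: Each cup present hangs free, an eye's bar inside its hook, gate shut (< 0.15 rad), within 0.6 rad of upright, one per eye; each bag clip present grips the strip's plate, lip 8 to 50 mm below its edge and within 9 mm of its plane, jaw 0.04 to 0.22 rad, upright within 0.3 rad and square (((x of eye1 in the frame of measure_blue between -0.021 and 0.015 m and y of eye1 in the frame of measure_blue between -0.023 and 0.023 m and z of eye1 in the frame of measure_blue between 0.066 and 0.116 m) or (x of eye2 in the frame of measure_blue between -0.021 and 0.015 m and y of eye2 in the frame of measure_blue between -0.023 and 0.023 m and z of eye2 in the frame of measure_blue between 0.066 and 0.116 m) or (x of eye3 in the frame of measure_blue between -0.021 and 0.015 m and y of eye3 in the frame of measure_blue between -0.023 and 0.023 m and z of eye3 in the frame of measure_blue between 0.066 and 0.116 m)) and value of joint each of measure_blue_gate, measure_green_gate, measure_orange_gate below 0.15 rad and angle between each of measure_blue, measure_green, measure_orange's own z axis and vertical below 0.6 rad and ((x of eye1 in the frame of measure_green between -0.021 and 0.015 m and y of eye1 in the frame of measure_green between -0.023 and 0.023 m and z of eye1 in the frame of measure_green between 0.066 and 0.116 m) or (x of eye2 in the frame of measure_green between -0.021 and 0.015 m and y of eye2 in the frame of measure_green between -0.023 and 0.023 m and z of eye2 in the frame of measure_green between 0.066 and 0.116 m) or (x of eye3 in the frame of measure_green between -0.021 and 0.015 m and y of eye3 in the frame of measure_green between -0.023 and 0.023 m and z of eye3 in the frame of measure_green between 0.066 and 0.116 m)) and ((x of eye1 in the frame of measure_orange between -0.021 and 0.015 m and y of eye1 in the frame of measure_orange between -0.023 and 0.023 m and z of eye1 in the frame of measure_orange between 0.066 and 0.116 m) or (x of eye2 in the frame of measure_orange between -0.021 and 0.015 m and y of eye2 in the frame of measure_orange between -0.023 and 0.023 m and z of eye2 in the frame of measure_orange between 0.066 and 0.116 m) or (x of eye3 in the frame of measure_orange between -0.021 and 0.015 m and y of eye3 in the frame of measure_orange between -0.023 and 0.023 m and z of eye3 in the frame of measure_orange between 0.066 and 0.116 m)) and x of clip_red_lip in the frame of strip between -0.009 and 0.009 m and y of clip_red_lip in the frame of strip between -0.095 and 0.095 m and z of clip_red_lip in the frame of strip between 0.04 and 0.082 m and value of joint clip_red_jaw between 0.04 and 0.22 rad and angle between each of clip_red, clip_yellow, clip_white's own z axis and vertical below 0.3 rad and angle between the x axis of each of clip_red, clip_yellow, clip_white and the x axis of strip, either way round below 0.35 rad and linear speed of each of clip_red, clip_yellow, clip_white below 0.05 m/s and x of clip_yellow_lip in the frame of strip between -0.009 and 0.009 m and y of clip_yellow_lip in the frame of strip between -0.095 and 0.095 m and z of clip_yellow_lip in the frame of strip between 0.04 and 0.082 m and value of joint clip_yellow_jaw between 0.04 and 0.22 rad and x of clip_white_lip in the frame of strip between -0.009 and 0.009 m and y of clip_white_lip in the frame of strip between -0.095 and 0.095 m and z of clip_white_lip in the frame of strip between 0.04 and 0.082 m and value of joint clip_white_jaw between 0.04 and 0.22 rad and horizontal distance between measure_blue and measure_green above 0.04 m and horizontal distance between each of measure_blue, measure_green and measure_orange above 0.04 m); the robot touches nothing.
It fails at once if the beaker is pushed more than 40 mm (distance of beaker from where it was at the start of the episode above 0.04 m).
It fails at once if the spice is pushed more than 40 mm (distance of spice from where it was at the start of the episode above 0.04 m).
It fails at once if the pepper is pushed more than 40 mm (distance of pepper from where it was at the start of the episode above 0.04 m).
Of measure_blue, measure_green, measure_orange only 2 to 3 are there at a start; the rules pass over those that are not, and their reading is None.
Of clip_red, clip_yellow, clip_white only 2 to 3 are there at a start; the rules pass over those that are not, and their reading is None.
At some moment in a run one of measure_blue, measure_green, measure_orange may be knocked a few centimetres aside while the robot is not near it.
It also fails if it takes over 208 s, if anything falls off the work surface, if the arm or the gripper's body presses on something with over 40 N, if the wrist force passes 120 N, or if a joint passes its speed limit or range.

### The arm

A 7-joint arm with a two-finger parallel gripper is mounted at the origin on a cart in front of the work surface, level with it; the furniture and walls round the work are solid. World frame = base frame: x ahead of the robot, y to its left, z up, the work surface at z = 0. Lengths are in m, angles in rad, forces in N, time in s.
With the tool pointing down it reaches from about 0.425 to 0.825 m from the base axis. Payload 3.6 kg.
Tool frame: the origin (TCP) lies where the fingers leave the gripper's body, on its centre line; the fingertips stand 73 mm ahead of it and the grasp point (between the pads) lies 54 mm ahead of it; z points along the fingers, y is the line along which they close (so a half turn about z gives the same grasp; the last joint's range is limited). The gripper opens to 85 mm and grips with 20 to 120 N. Pads are 22 mm wide; open, the fingers measure 114 mm over their backs; the gripper's body (76 mm by 85 mm) begins 54 mm behind the grasp point. The pads swing forward as they close: fully open they stand 13 mm farther back than shut.
Start: joints at [1.276, 0.615, -0.013, 1.423, 0.008, 1.103, -0.04], TCP at [0.172, -0.627, 0.304] pointing down, gripper open.
Joint ranges: [-3.12, 3.12], [-0.3, 2.06], [-1.34, 1.32], [0.26, 2.42], [-1.36, 4.5], [0.01, 1.98], [-2.84, 2.84]. Speed limits (rad/s): [2.79, 2.79, 3.14, 3.14, 3.14, 3.14, 3.14].

### API

Orientations are given as a unit quaternion [x, y, z, w].
In Python, from station import arm, snapshot, camera_info, ticket gives the robot as it stands. Calls block until the motion is done:
- arm.movep(position, orientation): joint-space move of the TCP to a pose.
- arm.line_to(position, velocity=0.15, ori=None): straight line of the TCP; ori=None keeps the orientation; velocity is the mean speed in m/s.
- arm.move_j(angles): joint-space move.
- arm.move_gripper(opening, effort=None): opening from 0.0 (shut) to 1.0 (fully open); effort is the grip in N (None keeps the last); returns when the fingers have stopped.
- arm.pause(seconds).
- arm.ik(position, orientation): joint angles nearest the present ones, or None.
- snapshot(name): name is "side" or "top"; returns the picture (400x640x3 uint8, blue, green, red); there is no depth.
- camera_info(name): a dict with "fx", "fy", "cx", "cy" (pixels), "dist_coeffs" ([k1, k2, p1, p2, k3] as OpenCV has them; the pictures are not rectified), "R" (3x3) and "t" (3): a world point X has camera coordinates R X + t. Camera axes: x right, y down, z forward; pixel columns grow to the right and rows downward; lengths in m; the calibration is good to about 2 mm. A picture is of the moment at which its call begins. camera_info takes no time and is no camera call.
A pose or a line that the arm cannot do raises arm.MotionError and nothing moves.
- ticket.finish_job(): hands the job in; it is judged then, once.
Readings, each from a call of its own:
- arm.read_time(): time.
- arm.read_joint_positions(): joint angles.
- arm.read_dq(): joint speeds.
- arm.read_effort(): joint torques, N m.
- arm.read_tool_pos(): TCP position.
- arm.read_eef_rot(): TCP orientation.
- arm.read_ft_force(): force on the tool from outside, world axes, zero at the start.
- arm.read_wrist_torque(): the same for the moment, N m.
- arm.read_opening(): opening from 0.0 (shut) to 1.0 (fully open).
- arm.read_finger_force(): force on a finger pad.
Only numpy, scipy, OpenCV 4.12 (cv2) and the standard library are available. Lean on these libraries where they do the work, as an engineer would, in place of code of your own. Each camera call takes 0.05 s, during which the arm holds its last target. There are 200 camera calls.

## Working session

There is one attempt and no reset: what is moved stays moved. The work goes in short steps, each a Python script; the robot and the scene stay as the last script left them, time stands still between calls to the robot, and variables do not carry over. Pictures are saved under pics/ and viewed, at most 14 in all, crops included, and the job is handed in when it is done.

```bash
ls; mkdir -p pics
python3 - <<'E'
from station import arm,snapshot,camera_info
import cv2
for n in ("side","top"):
    cv2.imwrite(f"pics/{n}0.png",snapshot(n)); print(n,camera_info(n))
print(arm.read_time(),arm.read_tool_pos(),arm.read_eef_rot(),arm.read_joint_positions())
E
```

```text
pics
side {'fx': 500.2135295003032, 'fy': 500.2135295003032, 'cx': 323.8608272545459, 'cy': 209.07054895891463, 'dist_coeffs': array([0.02987339, 0.        , 0.        , 0.        , 0.        ]), 'R': array([[-0.58286131,  0.81251831, -0.0093109 ],
       [ 0.43438276,  0.3018804 , -0.84863411],
       [-0.68671997, -0.49868048, -0.52889835]]), 't': array([ 0.50186768, -0.05106206,  1.40614615])}
top {'fx': 412.59643660764783, 'fy': 412.59643660764783, 'cx': 314.80531212694433, 'cy': 203.97189245468405, 'dist_coeffs': array([0.02424839, 0.        , 0.        , 0.        , 0.        ]), 'R': array([[-0.01550539, -0.99987519,  0.00303158],
       [-0.99220844,  0.0150115 , -0.12368127],
       [ 0.12362033, -0.00492569, -0.99231736]]), 't': array([-0.22367787,  0.53371866,  1.18209908])}
0.1 [ 0.17185721 -0.62630289  0.30281525] [ 9.91045907e-01  1.33516082e-01 -1.94669596e-04 -1.19530577e-03] [ 1.27647818  0.61584692 -0.01258485  1.42480744  0.00811779  1.10341096
 -0.04043412]
```

View pics/side0.png

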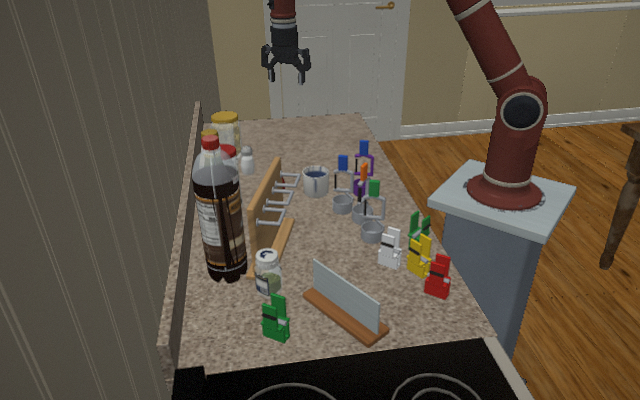

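View pics/top0.png

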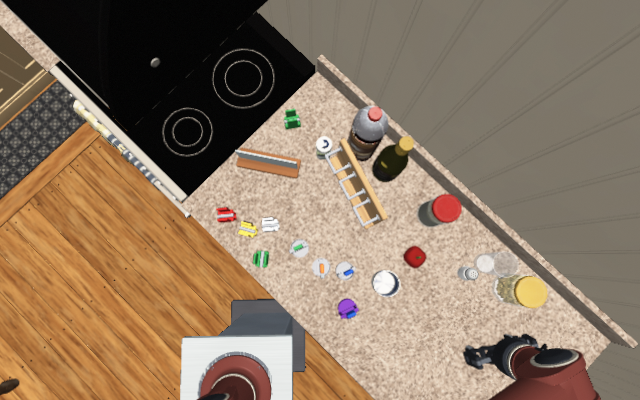

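Side view: cups with green, orange and blue tabs at (374,190), (364,172), (343,162), a purple look-alike at (363,160), clips white (389,247), yellow (419,255), red (437,275), green look-alikes. Top view: the same at (300,248), (321,267), (345,270); clips (270,225), (247,229), (227,215). Enlarging both.

Run:
```python
import cv2
a=cv2.imread("pics/top0.png")[100:325,200:400]; cv2.imwrite("pics/topc.png",cv2.resize(a,None,fx=2.66,fy=2.66,interpolation=cv2.INTER_CUBIC)[:600])
a=cv2.resize(cv2.imread("pics/top0.png")[195:325,205:395],None,fx=4.2,fy=4.2,interpolation=cv2.INTER_CUBIC);cv2.imwrite("pics/topc.png",a)
a=cv2.resize(cv2.imread("pics/side0.png")[130:310,300:460],None,fx=3.3,fy=3.3,interpolation=cv2.INTER_CUBIC);cv2.imwrite("pics/sidec.png",a)
```

```text
(no output)
```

View pics/topc.png

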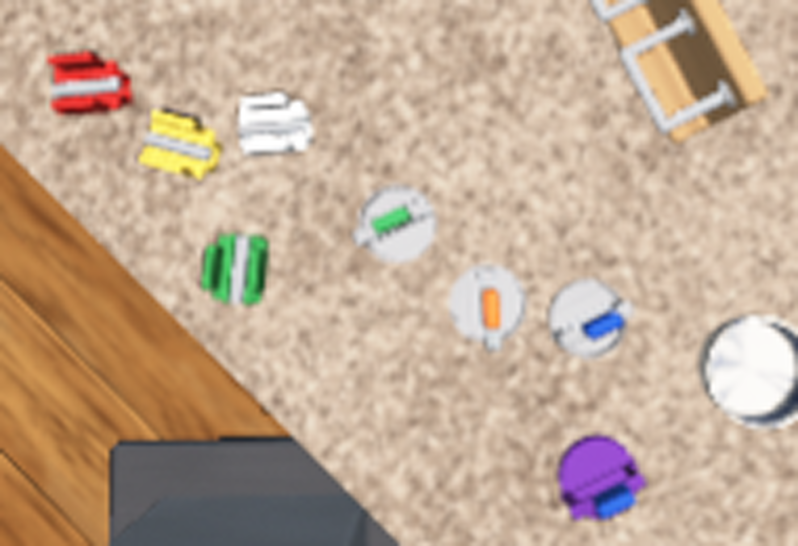

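View pics/sidec.png

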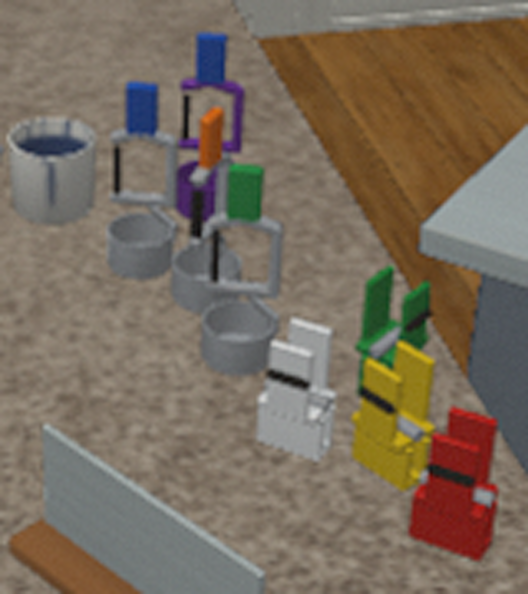

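Gates (black) face away from the robot (+x) on the blue, green and orange cups; clips' ridges likewise. Now the fixtures enlarged.

Run:
```python
import cv2
a=cv2.resize(cv2.imread("pics/top0.png")[130:235,225:395],None,fx=4.6,fy=4.6,interpolation=cv2.INTER_CUBIC);cv2.imwrite("pics/topr.png",a)
a=cv2.resize(cv2.imread("pics/side0.png")[150:345,240:395],None,fx=3,fy=3,interpolation=cv2.INTER_CUBIC);cv2.imwrite("pics/sider.png",a)
```

```text
(no output)
```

View pics/topr.png

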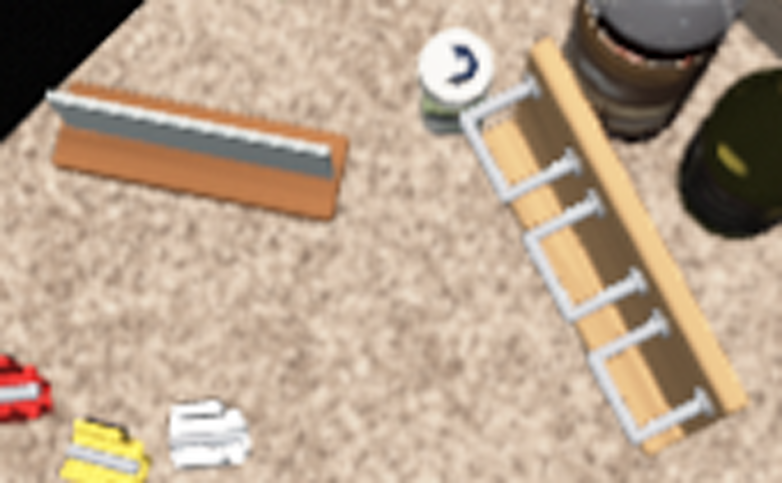

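View pics/sider.png

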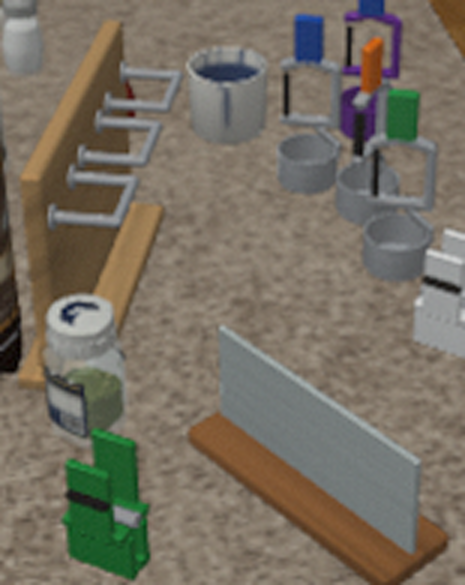

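```bash
cat > h.py <<'E'
import numpy as np, cv2
from scipy.optimize import least_squares, minimize
from scipy.spatial.transform import Rotation as Ro
from station import arm, snapshot, camera_info
C={n:camera_info(n) for n in("side","top")}
def proj(n,P):
    c=C[n];K=np.array([[c["fx"],0,c["cx"]],[0,c["fy"],c["cy"]],[0,0,1]])
    return cv2.projectPoints(np.asarray(P,float).reshape(-1,3),cv2.Rodrigues(c["R"])[0],c["t"],K,c["dist_coeffs"])[0][:,0]
def place(p,L):
    c,s=np.cos(p[2]),np.sin(p[2]);L=np.asarray(L,float)
    return L@np.array([[c,s,0],[-s,c,0],[0,0,1]])+[p[0],p[1],p[3] if len(p)>3 else 0]
def fitpts(obs,p0):   # obs: (cam,pixel,local)
    f=lambda p:np.concatenate([proj(n,place(p,[l]))[0]-u for n,u,l in obs])
    r=least_squares(f,p0,loss='soft_l1'); return r.x,r.fun.reshape(-1,2)
def box(x0,x1,y0,y1,z0,z1): return np.array([[x,y,z] for x in(x0,x1) for y in(y0,y1) for z in(z0,z1)])/1000
CUP=[box(-12,12,-5,5,116,160)]
CLIP=[box(-18,19,-24,24,0,34),box(-18,-13,-15,15,34,90),box(14,21,-15,15,34,78)]
def mask(img,k):
    h,s,v=[x.astype(int) for x in cv2.split(cv2.cvtColor(img,cv2.COLOR_BGR2HSV))]
    m={'blue':(abs(h-112)<10)&(s>150)&(v>60),'green':(abs(h-67)<14)&(s>130)&(v>60),
       'orange':(abs(h-11)<7)&(s>190)&(v>120),'red':((h<6)|(h>173))&(s>150)&(v>60),
       'yellow':(abs(h-27)<6)&(s>150),'white':(s<22)&(v>165)}[k]
    return m.astype(np.uint8)
def fit(k,model,p0,imgs,R=0.06,ss=4):
    """pose x,y,yaw on table by soft silhouette match in both views"""
    W={}
    for n,im in imgs.items():
        c=proj(n,[[p0[0],p0[1],.138 if model is CUP else .045]])[0]
        r=int(45 if model is CLIP else 30)
        x0,y0=int(c[0])-r,int(c[1])-r
        m=mask(im[max(y0,0):y0+2*r,max(x0,0):x0+2*r],k)
        nl,lab,st,ce=cv2.connectedComponentsWithStats(m)
        if nl<2: continue
        d=[np.hypot(*(ce[i]-r))-0.08*st[i,4] if st[i,4]>6 else 1e9 for i in range(1,nl)]
        i=1+int(np.argmin(d)); seed=ce[i]
        keep=np.zeros_like(m)
        for j in range(1,nl):
            if np.hypot(*(ce[j]-seed))<(18 if model is CLIP else 6): keep|=(lab==j).astype(np.uint8)
        if model is CLIP: keep=cv2.morphologyEx(keep,cv2.MORPH_CLOSE,np.ones((5,5)))
        W[n]=(max(x0,0),max(y0,0),keep)
    def ren(n,p):
        x0,y0,k_=W[n];S=ss;im=np.zeros((k_.shape[0]*S,k_.shape[1]*S),np.uint8)
        for b in model:
            q=(proj(n,place(p,b))-[x0-.5,y0-.5])*S
            cv2.fillConvexPoly(im,cv2.convexHull(np.round(q*16).astype(np.int32)),1,shift=4)
        return cv2.resize(im.astype(np.float32),k_.shape[::-1],interpolation=cv2.INTER_AREA)
    B=lambda a:cv2.GaussianBlur(a.astype(np.float32),(0,0),1.)
    T={n:B(W[n][2]) for n in W}
    cost=lambda q:sum(((B(ren(n,q/[100,100,5]))-T[n])**2).sum()/T[n].sum() for n in W)
    best=None
    for dy in(-.5,0,.5):
        q0=(np.array(p0)+[0,0,dy])*[100,100,5]
        r=minimize(cost,q0,method='Nelder-Mead',options=dict(initial_simplex=q0+np.array([[0,0,0],[1.5,0,0],[0,1.5,0],[0,0,1.5]]),xatol=.01,fatol=1e-4))
        if best is None or r.fun<best.fun: best=r
    return best.x/[100,100,5],best.fun,{n:int(W[n][2].sum()) for n in W}
def tri(us,ut):
    def f(X): return np.r_[proj("side",[X])[0]-us,proj("top",[X])[0]-ut]
    return least_squares(f,[.5,-.1,.1]).x
E
cat > m1.py <<'E'
from h import *
t=lambda u,v:np.array([u/4.6+225,v/4.6+130]); s=lambda u,v:np.array([u/3+240,v/3+150])
ys=[.106,.054,.026,-.026,-.054,-.106]
T=[(468,120),(508,195),(532,238),(572,315),(597,355),(638,437)];S=[(122,220),(134,180),(146,161),(158,124),(170,108),(180,73)]
print("bar heights",[np.round(tri(s(*b),t(*a)),4).tolist() for a,b in zip(T,S)])
o=[("top",t(*a),(-.054,y,.145)) for a,y in zip(T,ys)]+[("side",s(*a),(-.054,y,.145)) for a,y in zip(S,ys)]
p,r=fitpts(o,[.6,-.36,-1.1]);print("rack",p.round(4).tolist(),r.round(1).tolist())
print("strip top tri",tri(s(220,328),t(331,154)),tri(s(417,460),t(50,97)))
o=[("top",t(50,97),(0,.09,.09)),("top",t(331,154),(0,-.09,.09)),("side",s(220,328),(0,-.09,.09)),("side",s(417,460),(0,.09,.09)),
 ("top",t(348,137),(.03,-.095,.015)),("top",t(333,213),(-.03,-.095,.015)),("top",t(55,160),(-.03,.095,.015))]
p,r=fitpts(o,[.65,-.1,-.2]);print("strip",p.round(4).tolist(),r.round(1).tolist())
im={n:snapshot(n) for n in C}
# rough starts: tab / clip pixel pairs
G={'blue':((345,270),(343,162)),'orange':((321,267),(364,172)),'green':((299,247),(374,188)),'red':((226,215),(437,275)),'yellow':((247,229),(420,255)),'white':((270,225),(390,247))}
for k,(a,b) in G.items():
    X=tri(np.array(b,float),np.array(a,float)); m=CUP if k in('blue','orange','green') else CLIP
    best=min((fit(k,m,[X[0],X[1],y],im) for y in ((-1.2,-.6,0,.6) if m is CUP else (0,))),key=lambda z:z[1])
    print(k,X.round(3),best[0].round(4).tolist(),round(best[1],3),best[2])
    for n in im:
        for bx in m: cv2.polylines(im[n],[cv2.convexHull(proj(n,place(best[0],bx)).round().astype(np.int32))],1,(255,0,255),1)
a=cv2.resize(im['top'][200:290,205:365],None,fx=4,fy=4);b=cv2.resize(im['side'][130:310,300:460],None,fx=3.3,fy=3.3)
cv2.imwrite("pics/ovt.png",a);cv2.imwrite("pics/ovs.png",b)
E
python3 m1.py
```

```text
bar heights [[0.6455, -0.2633, 0.1426], [0.6013, -0.2877, 0.143], [0.5747, -0.2999, 0.1414], [0.5295, -0.3235, 0.143], [0.5042, -0.335, 0.1417], [0.4574, -0.3593, 0.144]]
rack [0.5773, -0.359, -1.1005] [[-1.1, -0.2], [-0.7, 0.2], [-1.0, -0.1], [-0.5, 0.1], [-1.0, 0.5], [-0.5, -0.1], [-1.3, -0.6], [0.3, -0.7], [-0.9, -1.2], [-0.0, -0.7], [-1.6, -1.3], [-0.5, -0.2]]
strip top tri [ 0.64153225 -0.18258029  0.08339247] [ 0.679311   -0.00788792  0.08554   ]
strip [0.6625, -0.0943, -0.2219] [[-0.9, -1.3], [-0.2, -1.0], [-0.1, -2.2], [-0.1, -0.6], [0.8, -0.9], [-0.1, 1.7], [-1.2, 0.4]]
blue [ 0.342 -0.31   0.143] [0.3361, -0.3169, 2.0943] 0.337 {'side': 117, 'top': 32}
orange [ 0.349 -0.245  0.138] [0.3454, -0.2518, -2.6073] 0.162 {'side': 68}
green [ 0.402 -0.187  0.136] [0.4036, -0.1847, -1.1099] 0.431 {'side': 148, 'top': 21}
red [0.5   0.026 0.046] [0.5, 0.0293, 0.1781] 0.278 {'side': 848, 'top': 208}
yellow [ 0.458 -0.033  0.045] [0.4587, -0.0359, -0.3172] 1.705 {'side': 808, 'top': 77}
white [ 0.469 -0.101  0.045] [0.4686, -0.0954, -1.1201] 6.128 {'side': 70, 'top': 217}
```

Run:
```python
import cv2,numpy as np
np.set_printoptions(linewidth=250)
t=cv2.cvtColor(cv2.imread("pics/top0.png"),cv2.COLOR_BGR2HSV)
s=cv2.cvtColor(cv2.imread("pics/side0.png"),cv2.COLOR_BGR2HSV)
def show(a,x,y,w,h):
    for r in a[y:y+h,x:x+w]: print(' '.join('%3d/%3d/%3d'%tuple(p) for p in r))
    print()
show(t,340,268,15,8);show(t,317,262,10,14);show(t,291,243,15,8)
show(t,236,220,10,6);show(t,263,217,10,6);show(s,384,235,8,5)
```

```text
150/  1/225 135/  2/227 120/  1/227 135/  2/227 135/  2/227 150/  1/226 120/  2/223 110/  3/229 113/  5/224 110/ 18/215 111/ 40/183 112/ 40/164 110/ 11/218 135/  2/227 160/  3/227
150/  1/226 150/  1/226 135/  2/227 135/  2/227 120/  3/224 120/  3/230 120/  5/225 111/ 15/215 114/ 21/194 114/ 60/156 111/119/184 112/106/216 113/ 47/211 120/  5/217 150/  2/221
  0/  1/227 135/  2/227 120/  3/224 110/  3/229 110/  3/224 111/ 17/216 115/ 22/193 112/ 60/153 112/168/155 111/202/174 111/198/213 110/192/234 111/160/219 114/ 36/201   8/ 10/211
120/  3/224 120/  3/230 113/  5/225 110/ 14/215 114/ 20/193 113/ 58/153 112/167/154 111/202/174 111/198/213 110/194/230 110/191/236 109/190/239 110/197/231 114/ 88/180  13/ 30/196
114/  6/208 113/  9/220 120/  3/230 112/ 33/176 112/158/134 111/202/164 111/198/212 110/195/230 110/192/235 109/192/236 110/194/234 110/196/230 111/190/201 114/ 70/154  13/ 39/184
120/  4/202 120/  2/209 113/  4/228 112/ 36/177 112/169/149 111/198/214 110/194/233 110/193/235 110/195/232 110/199/227 111/163/210 114/ 81/211 114/ 68/151 150/  3/150  13/ 42/186
135/  2/217 150/  1/
[... 4684 characters left out ...]
237  15/  2/227  15/  2/227   0/  2/239  10/  3/243  15/  2/242   0/  2/246   0/  2/247   0/  1/249
  0/  0/254   0/  0/253   0/  1/253   0/  1/253  30/  1/254   0/  0/254   0/  0/254   0/  0/254   0/  0/254   0/  1/254

 90/  1/173  30/  3/192  15/  3/201   0/  0/202  75/  2/212  30/  1/200  80/  4/186 120/  1/183
120/  2/153 120/  3/152  90/  3/151  98/  6/167  60/  3/186  45/  3/195  80/  4/203  90/  1/211
100/  5/158  90/  3/156  90/  5/155  98/  7/154  83/  7/149 105/  3/152 110/  5/164  90/  1/182
 75/  3/155 110/  5/156 120/  3/158 113/  7/155 110/  5/158  90/  2/152  75/  3/152 100/  5/149
120/  3/157  90/  3/157 105/  3/156  90/  5/156  90/  3/157 102/  8/156  90/  2/156  90/  5/156
```

```bash
python3 - <<'E'
s=open('h.py').read()
i=s.index("    m={'blue'");j=s.index("    return m.astype")
s=s[:i]+"""    m={'blue':(abs(h-112)<10)&(s>85),'green':(abs(h-68)<12)&(s>70),
       'orange':(abs(h-11)<8)&(s>95),'red':((h<8)|(h>170))&(s>110),
       'yellow':(abs(h-26)<7)&(s>95),'white':(s<15)&(v>125)}[k]
"""+s[j:]
open('h.py','w').write(s)
m=open('m1.py').read()
m=m.replace("np.array([u/4.6+225,v/4.6+130])","np.array([(u+.5)/4.6+224.5,(v+.5)/4.6+129.5])").replace("np.array([u/3+240,v/3+150])","np.array([(u+.5)/3+239.5,(v+.5)/3+149.5])")
open('m1.py','w').write(m)
E
sed -i 's/^im={n:snap.*/im={n:cv2.imread(f"pics\/{n}0.png") for n in C}/' m1.py
python3 m1.py; python3 -c "
import cv2,numpy as np
a=cv2.imread('pics/ovt.png');b=cv2.imread('pics/ovs.png');b=b[60:]
a=cv2.resize(a,(0,0),fx=.9,fy=.9)
print(a.shape,b.shape)
"
```

```text
bar heights [[0.6466, -0.2627, 0.1442], [0.6024, -0.2871, 0.1446], [0.5759, -0.2993, 0.143], [0.5307, -0.3228, 0.1446], [0.5054, -0.3343, 0.1433], [0.4587, -0.3586, 0.1457]]
rack [0.578, -0.3589, -1.1011] [[-0.7, -0.1], [-0.4, 0.3], [-0.7, -0.0], [-0.2, 0.2], [-0.6, 0.7], [-0.2, 0.0], [-1.2, -0.1], [0.4, -0.2], [-0.8, -0.7], [0.1, -0.2], [-1.4, -0.9], [-0.3, 0.3]]
strip top tri [ 0.64267758 -0.18210172  0.08513569] [ 0.68039398 -0.00770861  0.08723775]
strip [0.6634, -0.094, -0.2208] [[-0.6, -1.2], [0.1, -0.9], [0.0, -1.6], [0.1, 0.0], [1.1, -0.8], [0.2, 1.7], [-0.9, 0.6]]
blue [ 0.342 -0.31   0.143] [0.3365, -0.3165, -1.1346] 0.126 {'side': 152, 'top': 36}
orange [ 0.349 -0.245  0.138] [0.3482, -0.2465, 0.1815] 0.104 {'side': 125, 'top': 34}
green [ 0.402 -0.187  0.136] [0.4033, -0.1851, -1.1455] 0.148 {'side': 169, 'top': 31}
red [0.5   0.026 0.046] [0.5003, 0.0297, 0.1598] 0.161 {'side': 892, 'top': 240}
yellow [ 0.458 -0.033  0.045] [0.4574, -0.0339, -0.2177] 0.159 {'side': 847, 'top': 229}
white [ 0.469 -0.101  0.045] [0.4711, -0.0993, 0.2009] 0.159 {'side': 767, 'top': 215}
(324, 576, 3) (534, 528, 3)
```

```bash
python3 -c "
import cv2,numpy as np
a=cv2.imread('pics/ovt.png')[:,:];b=cv2.imread('pics/ovs.png')
a=cv2.resize(a,(440,248));b=cv2.resize(b,(355,400))
o=np.zeros((400,795,3),np.uint8);o[:248,:440]=a;o[:,440:]=b;cv2.imwrite('pics/ov.png',o)"
```

```text
(no output)
```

View pics/ov.png

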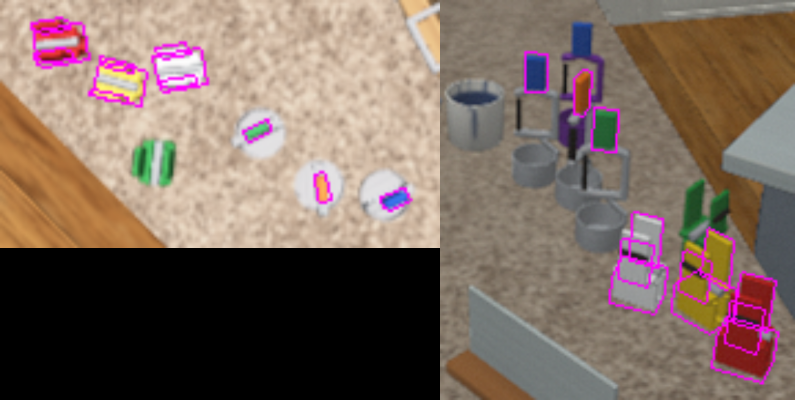

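Overlay: outlines sit on all six objects. Next: plate-only refit, motion helpers, IK checks.

```bash
cat > r.py <<'E'
from h import *
RACK=np.array([.578,-.3589,-1.1011]); EY=[.08,0,-.08]
def quat(phi):
    y=np.array([np.cos(phi),np.sin(phi),0]);z=np.array([0,0,-1.]);return Ro.from_matrix(np.c_[np.cross(y,z),y,z]).as_quat()
def G(x,y,z): return np.array([x,y,z+.054])   # grasp point -> TCP
def dirx(a): return np.array([np.cos(a),np.sin(a),0])
def line(p,v=.15,ori=None): arm.line_to(list(p),velocity=v,ori=None if ori is None else list(ori))
def F(): return np.round(arm.read_ft_force(),1).tolist()
def look(k,model,p0):
    im={n:snapshot(n) for n in C}; return fit(k,model,p0,im)
def pickphi(pick,place,a,b):
    """common half turn for pick yaw a and place yaw b"""
    for s in (0,np.pi):
        j=[arm.ik(list(p),quat(q+s)) for p,q in ((pick,a),(place,b))]
        if all(x is not None for x in j): 
            print(s,[np.round(x,2).tolist() for x in j]); yield s
E
python3 - <<'E'
from r import *
exec(open('m1.py').read().split("im={n")[0].split("o=[(\"top\",t(50")[0].split('print("bar')[0])
o=[("top",t(50,97),(0,.09,.09)),("top",t(331,154),(0,-.09,.09)),("side",s(220,328),(0,-.09,.09)),("side",s(417,460),(0,.09,.09))]
print(fitpts(o,[.65,-.1,-.2])); print(fitpts(o[:2]+o[3:],[.65,-.1,-.2]));print(fitpts(o[:2],[.65,-.1,-.2]))
for nm,p,e in (('blue',(.3365,-.3165,-1.1346),2),('orange',(.3482,-.2465,.1815),1),('green',(.4033,-.1851,-1.1455),0)):
    pl=place(RACK,[[-.1,EY[e],.245]])[0]
    print(nm,list(pickphi(G(p[0],p[1],.142),pl,p[2]+np.pi/2,RACK[2]+np.pi/2)), arm.ik(list(G(p[0],p[1],.32)),quat(p[2]+np.pi/2)) is not None)
for nm,p,e in (('red',(.5003,.0297,.16),.06),('yellow',(.4574,-.0339,-.2177),0),('white',(.4711,-.0993,.2),-.06)):
    pl=place([.6634,-.094,-.2208],[[0,e,.2]])[0]
    print(nm,list(pickphi(G(p[0],p[1],.066),pl,p[2],-.2208)))
E
```

```text
(array([ 0.66252352, -0.09432749, -0.21900948]), array([[-0.52032186, -0.86892706],
       [ 0.22126149, -0.66479229],
       [ 0.06022793, -1.84236829],
       [ 0.26047076, -0.35573661]]))
(array([ 0.66133668, -0.09454831, -0.22916759]), array([[-0.37187263, -0.7695859 ],
       [ 0.23502101,  0.05192777],
       [ 0.13808042, -0.54331213]]))
(array([ 0.66029768, -0.09474954, -0.21822962]), array([[-0.38294191, -0.08405679],
       [ 0.38298282,  0.07710826]]))
0 [[1.01, 0.52, -0.43, 2.07, 0.36, 0.63, 0.77], [0.85, 0.57, -0.47, 1.77, 0.32, 0.88, 0.7]]
3.141592653589793 [[0.5, 0.5, 0.3, 2.08, -0.26, 0.59, -1.72], [0.34, 0.55, 0.31, 1.79, -0.22, 0.84, -1.91]]
blue [0, 3.141592653589793] True
0 [[1.09, 0.55, -0.75, 2.15, 0.61, 0.67, 1.66], [0.72, 0.63, -0.47, 1.65, 0.34, 0.94, 0.59]]
3.141592653589793 [[0.59, 0.45, -0.03, 2.17, 0.03, 0.53, -0.85], [0.24, 0.61, 0.31, 1.66, -0.22, 0.9, -2.03]]
orange [0, 3.141592653589793] True
0 [[0.7, 0.5, -0.45, 2.11, 0.38, 0.6, 0.41], [0.61, 0.71, -0.49, 1.49, 0.36, 1.03, 0.5]]
3.141592653589793 [[0.18, 0.48, 0.28, 2.13, -0.25, 0.56, -2.07], [0.16, 0.68, 0.31, 1.51, -0.23, 0.98, -2.14]]
green [0, 3.141592653589793] True
0 [[0.09, 0.68, -0.29, 2.02, 0.39, 0.49, -0.33], [0.22, 0.78, -0.37, 1.44, 0.31, 0.97, -0.45]]
3.141592653589793 [[-0.32, 0.69, 0.34, 2.04, -0.46, 0.49, -2.63], [0.55, 1.02, -1.15, 1.43, 0.95, 1.3, 2.24]]
red [0, 3.141592653589793]
0 [[0.16, 0.64, -0.2, 2.14, 0.31, 0.39, -0.51], [0.31, 0.77, -0.37, 1.47, 0.31, 0.96, -0.37]]
3.141592653589793 [[-0.24, 0.66, 0.4, 2.15, -0.6, 0.43, -2.72], [0.64, 1.02, -1.15, 1.46, 0.94, 1.28, 2.32]]
yellow [0, 3.141592653589793]
0 [[0.38, 0.67, -0.32, 2.08, 0.45, 0.47, -0.09], [0.39, 0.77, -0.35, 1.48, 0.3, 0.95, -0.26]]
3.141592653589793 [[-0.04, 0.67, 0.3, 2.09, -0.44, 0.45, -2.33], [-0.07, 0.79, 0.5, 1.49, -0.43, 0.97, -2.81]]
white [0, 3.141592653589793]
```

```bash
cat >> r.py <<'E'
STRIP=np.array([.6615,-.0945,-.22])
def clip(p,slot,under=.068):
    q=quat(p[2]); qs=quat(STRIP[2])
    c=np.array([p[0],p[1],0])+dirx(p[2])*.001
    arm.move_gripper(.78); arm.movep(list(G(c[0],c[1],.19)),list(q))
    line(G(c[0],c[1],.066),.12); arm.move_gripper(0,effort=35)
    print("grip",arm.read_opening(),arm.read_finger_force(),arm.read_time())
    line(G(c[0],c[1],.20),.15); 
    g=place(STRIP,[[-.0085,slot,0]])[0]
    arm.movep(list(G(g[0],g[1],.21)),list(qs)); line(G(g[0],g[1],.066+.1),.15); print("above",arm.read_opening(),F())
    return g
def clip_down(g,under=.068):
    f0=np.array(arm.read_ft_force()); line(G(g[0],g[1],.066+under),.05)
    print("down dF",np.round(np.array(arm.read_ft_force())-f0,1),arm.read_time())
def clip_release(g,under=.068):
    arm.move_gripper(.6); arm.move_gripper(.75); line(G(g[0],g[1],.23),.15); print("t",arm.read_time())
E
python3 - <<'E'
from r import *
g=clip([.4711,-.0993,.2009],-.06)
im=snapshot("side");cv2.imwrite("pics/c1.png",cv2.resize(im[190:350,270:430],None,fx=3,fy=3,interpolation=cv2.INTER_CUBIC))
E
```

```text
grip 0.42256504273052703 32.129951999522746 4.4833
above 0.36276565998132615 [0.3, -0.7, -1.2]
```

View pics/c1.png

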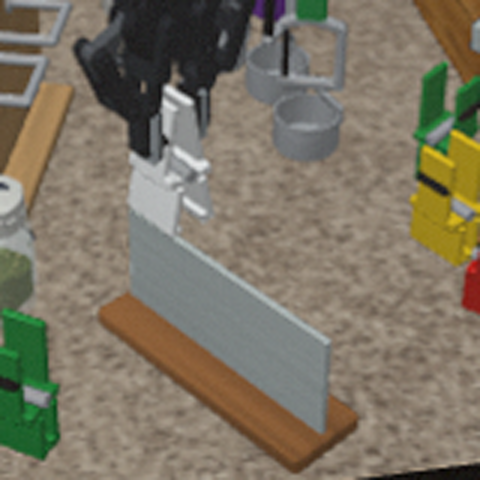

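The white clip hangs upright with its jaws open astride the plate's top left end, at about (165,215) in the crop. Lowering it.

Run:
```python
from r import *
g=place(STRIP,[[-.0085,-.06,0]])[0]
clip_down(g); clip_release(g)
im=snapshot("side");cv2.imwrite("pics/c2.png",cv2.resize(im[190:350,270:430],None,fx=3,fy=3,interpolation=cv2.INTER_CUBIC))
```

```text
down dF [ 5.5 -0.9  0.2] 7.5417
t 8.95
```

View pics/c2.png

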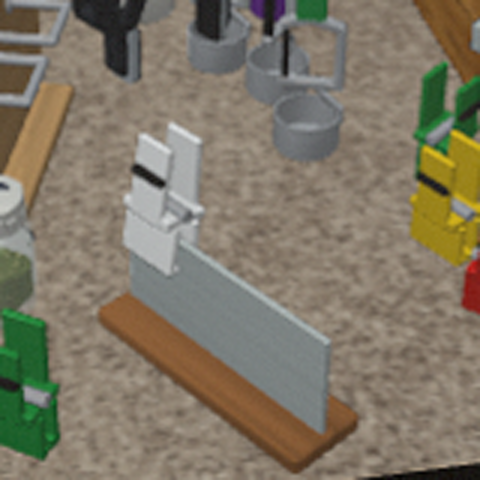

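White clip sits square on the plate with the plate between its jaws. A 5 N side force says shift 2 mm to +x; next two clips.

```bash
sed -i 's/-.0085,slot/-.0063,slot/' r.py
python3 - <<'E'
from r import *
for p,s in (([.4574,-.0339,-.2177],0.),([.5003,.0297,.1598],.06)):
    g=clip(p,s); clip_down(g); clip_release(g)
im=snapshot("side");a=cv2.resize(im[190:350,270:430],None,fx=2.4,fy=2.4,interpolation=cv2.INTER_CUBIC)
im=snapshot("top");b=cv2.resize(im[140:300,225:385],None,fx=2.4,fy=2.4,interpolation=cv2.INTER_CUBIC)
cv2.imwrite("pics/c3.png",np.hstack([a,b]))
E
```

```text
grip 0.3655710590925066 33.97885853424668 11.7417
above 0.36076688132818796 [-0.3, 0.8, -0.7]
down dF [ 0.7 -1.1 -1. ] 14.85
t 16.2583
grip 0.3621862617903993 34.607001228723675 18.925
above 0.3614772875879733 [0.3, 1.2, -0.2]
down dF [-0.1 -1.8 -1. ] 21.95
t 23.3583
```

View pics/c3.png

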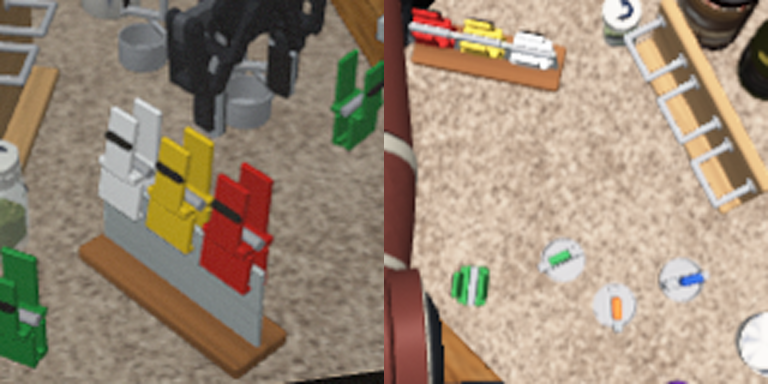

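All three clips grip the plate upright. Now the cups: back to the clear start pose, re-measure, hang green.

```bash
cat >> r.py <<'E'
J0=[1.276,.615,-.013,1.423,.008,1.103,-.04]
CUPS={'blue':[.3365,-.3165,-1.1346],'orange':[.3482,-.2465,.1815],'green':[.4033,-.1851,-1.1455]}
def measure(ks):
    im={n:snapshot(n) for n in C}; out={}
    for k in ks:
        p,c,w=fit(k,CUP,CUPS[k],im); out[k]=p; print(k,p.round(4).tolist(),round(c,3),w)
    return out
def cup(p,e):
    h=np.pi/2; q=quat(p[2]+h); qr=quat(RACK[2]+h)
    arm.move_gripper(.5); arm.movep(list(G(p[0],p[1],.24)),list(q)); line(G(p[0],p[1],.142),.12)
    arm.move_gripper(0,effort=60); print("grip",arm.read_opening(),arm.read_finger_force())
    line(G(p[0],p[1],.325),.2)
    at=lambda bx,bz:G(*place(RACK,[[-.054-bx,EY[e],.145-bz+.142]])[0])  # bar at cup x=bx, z=bz
    a=at(.055,.0995); arm.movep([a[0],a[1],.325+.054],list(qr)); line(a,.2); f0=np.array(arm.read_ft_force())
    for bx in (.01,-.004,-.013): line(at(bx,.0995),.06); print("press",bx,np.round(np.array(arm.read_ft_force())-f0,1))
    line(at(.002,.0995),.04); print("back",np.round(np.array(arm.read_ft_force())-f0,1))
    line(at(.010,.0995),.03); print("back .010",np.round(np.array(arm.read_ft_force())-f0,1))
    line(at(.002,.0995),.04); line(at(.0,.109),.04); print("low",np.round(np.array(arm.read_ft_force())-f0,1),arm.read_time())
def cup_release(e):
    arm.move_gripper(.35); arm.pause(.3); x=arm.read_tool_pos(); line([x[0],x[1],x[2]+.08],.1); print("t",arm.read_time())
E
python3 - <<'E'
from r import *
arm.move_j(J0); o=measure(CUPS); cup(o['green'],0)
im=snapshot("side");cv2.imwrite("pics/d1.png",cv2.resize(im[130:290,240:400],None,fx=3.4,fy=3.4,interpolation=cv2.INTER_CUBIC))
E
```

```text
blue [0.3772, -0.3295, -1.4059] 0.132 {'side': 143, 'top': 36}
orange [0.3482, -0.2464, 0.1815] 0.111 {'side': 124, 'top': 34}
green [0.4035, -0.1854, -1.1115] 0.135 {'side': 172, 'top': 31}
grip 0.10625040113901117 58.912301659584045
press 0.01 [-0.4  0.7 -2.3]
press -0.004 [ 0.4 -0.3 -1. ]
press -0.013 [ 0.2 -0.2 -2.5]
back [-0.9 -1.3 -0.7]
back .010 [ 0.3 -0.  -1.5]
low [-1.2  0.5 -0.4] 35.7833
```

View pics/d1.png

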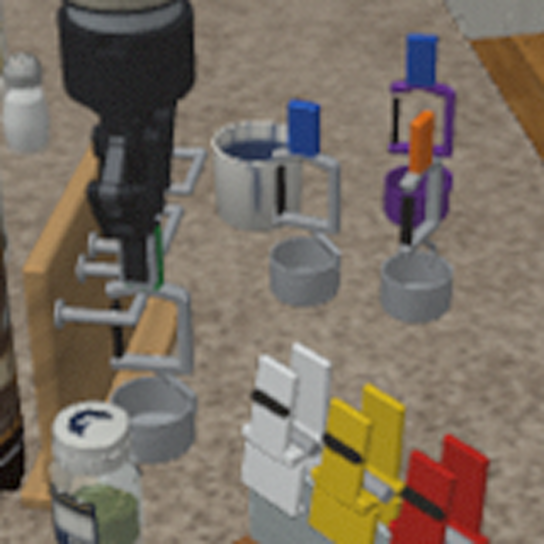

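Green's hook holds the eye bar with the gate upright (shut) at (117,330) of the crop; blue was knocked and has been re-measured. Release, then hang orange and blue.

Run:
```python
from r import *
cup_release(0)
CUPS['blue']=[.3772,-.3295,-1.4059]
arm.move_j(J0); o=measure(['blue','orange']); cup(o['orange'],1); cup_release(1)
arm.move_j(J0); o=measure(['blue']); cup(o['blue'],2); cup_release(2)
arm.move_j(J0); arm.pause(.5)
a=cv2.resize(snapshot("side")[130:300,240:360],None,fx=3.3,fy=3.3,interpolation=cv2.INTER_CUBIC)
b=cv2.resize(snapshot("top")[130:300,220:400],None,fx=2.2,fy=2.2,interpolation=cv2.INTER_CUBIC)
c=np.zeros((561,792,3),np.uint8);c[:,:396]=a;c[:374,396:]=b;cv2.imwrite("pics/e.png",c)
```

```text
t 37.4167
blue [0.3772, -0.3295, -1.4059] 0.134 {'side': 142, 'top': 36}
orange [0.3482, -0.2464, 0.1792] 0.105 {'side': 125, 'top': 34}
grip 0.1079484526824225 58.91120731830597
press 0.01 [-0.4  1.4 -1.6]
press -0.004 [ 1.1 -0.7 -5.9]
press -0.013 [ 0.2  0.8 -1.2]
back [-0.4  0.8 -0.9]
back .010 [ 0.4 -0.6 -1.6]
low [ 0.  -0.7 -1.7] 49.3
t 50.8833
blue [0.3772, -0.3295, -1.406] 0.133 {'side': 143, 'top': 36}
grip 0.10824234247860662 59.14108693599701
press 0.01 [-1.   1.4 -1.8]
press -0.004 [-0.2  0.2 -0.9]
press -0.013 [-0.7 -0.8 -0.4]
back [-0.2  0.1  0.7]
back .010 [-0.  -0.2 -0.2]
low [-0.  -0.1 -0.3] 61.375
t 62.9583
```

View pics/e.png

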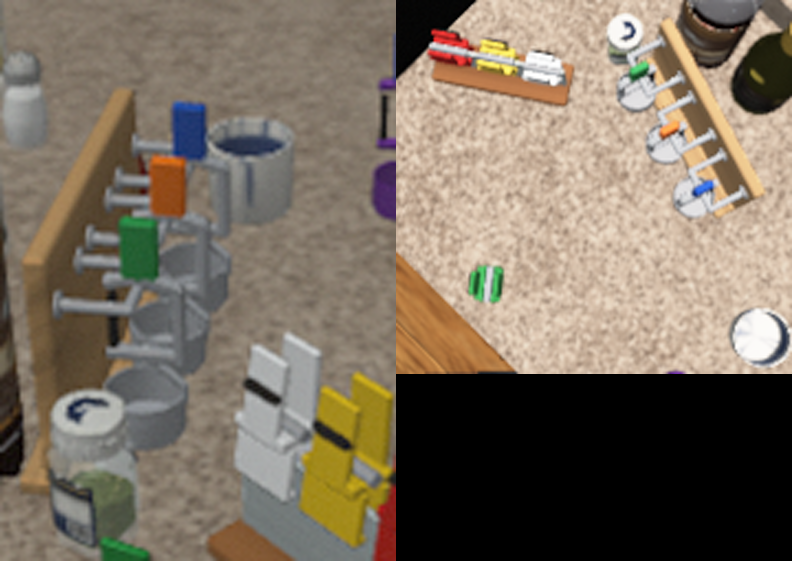

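All three cups hang from the eyes and the clips are on the plate. A numeric check of tab positions against the eyes before handing in.

Run:
```python
from r import *
im={n:snapshot(n) for n in C}
for k,e in zip(('green','orange','blue'),range(3)):
    P=place(RACK,[[-.054,EY[e],.172]])[0]; c=[]
    for n in("side","top"):
        u=proj(n,[P])[0].astype(int);r=14;m=mask(im[n][u[1]-r:u[1]+r,u[0]-r:u[0]+r],k)
        nl,l,st,ce=cv2.connectedComponentsWithStats(m);i=1+st[1:,4].argmax();c.append(ce[i]+u-r)
    X=tri(*c);d=X-[RACK[0],RACK[1],0];a=RACK[2]
    print(k,"tab in rack",np.round([d[0]*np.cos(a)+d[1]*np.sin(a),-d[0]*np.sin(a)+d[1]*np.cos(a)-EY[e],X[2]],4))
```

```text
green tab in rack [-0.0554  0.0002  0.1727]
orange tab in rack [-0.0476 -0.0007  0.172 ]
blue tab in rack [-0.0546  0.0004  0.1725]
```

Run:
```python
from r import *
cv2.imwrite("pics/f.png",cv2.resize(snapshot("side")[155:250,265:320],None,fx=6,fy=6,interpolation=cv2.INTER_CUBIC))
```

```text
(no output)
```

View pics/f.png

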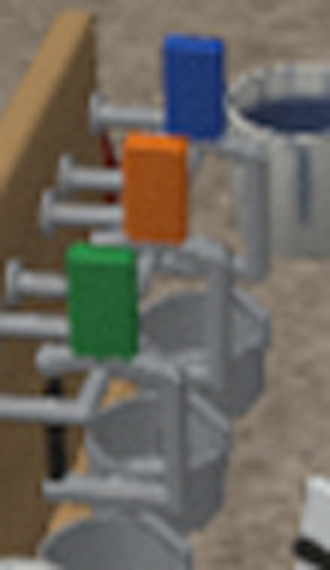

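Green's gate is shut at (55,430). No gate leans into the orange or blue hooks, so those are shut too. Handing in.

```bash
python3 -c "
from station import ticket
print(ticket.finish_job())"
```

```text
the job is handed in; nothing more can be done
None
```

The job is handed in, but the call returned no verdict: the green, orange and blue cups hang one to an eye (green's gate seen shut, orange's and blue's hidden and judged shut because no gate leans into their hooks), and the red, yellow and white clips grip the strip's plate upright.

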